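# Sample tins to the tasting rack, last roast first

## Robot

A 6-joint arm with a two-finger parallel gripper is mounted at the origin on the work surface. World frame = base frame: x ahead of the robot, y to its left, z up, the work surface at z = 0. Lengths are in m, angles in degrees, forces in N, time in s.
With the tool pointing down it reaches from about 0.4 to 0.825 m from the base axis. Payload 7 kg.
Tool frame: the origin (TCP) lies between the finger pads; the fingertips stand 11 mm ahead of it and the grasp point (between the pads) lies 8 mm behind it; z points along the fingers, y is the direction in which the jaws open and shut (so a half turn about z gives the same grasp; the last joint's range is limited). The gripper opens to 88 mm and grips with 3 to 60 N. Pads are 19 mm wide; open, the fingers measure 130 mm over their backs; the gripper's body (78 mm by 193 mm) begins 47 mm behind the grasp point.
Start: joints at [86.408, 20.546, 0.682, 0, -70.136, -16.507], TCP at [0.232, 0.634, 0.238] pointing down, gripper open.
Joint ranges: [-176.03, 176.03], [-82.01, 121.73], [-58.28, 71.71], [-173.87, 95.51], [-174.79, -0.11], [-173.66, 173.66]. Speed limits (degrees/s): [136.94, 136.94, 172.46, 180, 180, 180].

## Interface

Orientations are given as [roll, pitch, yaw] about the fixed x, y, z axes, in that order (R = Rz(yaw) Ry(pitch) Rx(roll)).
In Python, from plant import r gives the robot as it stands.
- The arm moves only by the shell command python3 -m inch 'ROWS' [OPENING] [FORCE]. ROWS is JSON, a list of rows, each an object of numbers: "x", "y", "z": the shift along the tool's x, y, z as a fraction of full scale; "yaw": the turn about the tool's z as a fraction of full scale. In form: [{"x": .., "y": .., "z": .., "yaw": ..}, ...]. A call has 1 to 5 rows; each row shifts and turns the pose as measured when the row begins, along the tool's axes as they then stand; what a row does not reach is not made up. Full scale, the value 1, is 0.025 m for a shift and 4 degrees for a turn. A row lasts 1/12 s, in which the tool goes at most 41.7 mm and 7.16 degrees, less where a joint would pass 70% of its speed; a pose out of reach is approached as far as the arm can. A call with a number of a shift or a turn outside -1 to 1 is refused whole. A call with a gripper value outside its range is refused whole. OPENING is the opening, from -1 (shut) to 1 (fully open), set as the call begins (- or left out, the last holds). The fingers move at their own pace and stop on an object; FORCE is the grip in N (left out, the last holds). Time passes only in rows, so rows that do not move let the fingers close. It gives the time, the measured TCP pose, the force and the opening at its end, in the units of the state.
- r.get_state(): the state, without advancing time (a new reading comes with each control period).
- r.capture(name): name is "scene" or "top" or "wrist"; returns (picture, depth): 420x560x3 uint8, red, green, blue; 420x560 float32, m along the optical axis (not along the pixel's ray), 0 where there is no reading.
- r.camera_info(name): a dict with "mtx" (3x3 intrinsics, pixels), "k1" (the pictures are not rectified: a ray, as slopes to the right and down, at radius r is drawn at 1 + k1 r^2 times it, then the intrinsics apply), "pose" (4x4, takes a point from camera to world coordinates). Camera axes: x right, y down, z forward; pixel columns grow to the right and rows downward; lengths in m; the calibration is good to about 2 mm. A picture is of the moment at which its call begins: read the wrist's pose just before it. camera_info takes no time and is no camera call; for the wrist camera it gives the pose at the moment of the call.
- r.close_job(): hands the job in, once; it reports no verdict.
The state is a dict: "time_s": time; "joints": joint angles; "qd": joint speeds; "joint_torque": joint torques, N m; "tcp_pos": TCP position; "eef_rot": TCP orientation; "contact_force": force on the tool from outside, world axes, zero at the start; "moment": the same for the moment, N m; "gripper_width": finger opening in m.
Only numpy, scipy, OpenCV 4.12 (cv2) and the standard library are available. Lean on these libraries where they do the work, as an engineer would, in place of code of your own. Each camera call takes 0.05 s, during which the arm holds its last target. There are 200 camera calls.

## Task

Move the four test-roast sample tins (red, green, blue, white) from the metal rack to the wooden rack in reverse order: the tin that starts next to the metal rack's yellow end block goes into the pocket farthest from the wooden rack's yellow end block, and so on along the row, so that the one that starts farthest from the metal rack's block ends up next to the wooden rack's block. Set each tin down upright on the floor of its pocket without dropping it, knock none of them over, and let go of everything; the tin with the black lid is not part of the job.

Things in the scene. Friction and masses are not known exactly. Their poses are not given: they have to be found in the camera images.
- metal_rack: Aluminium rack, holds the tins at the start. Fixed, turned any way. Four open pockets 60 mm square, 64 mm pitch, centres at x 0, y +96, +32, -32, -96 mm; floor 4 mm, wall tops 16 mm above the table, walls 4 mm. Outside 68 x 260 mm plus a yellow block (68 x 22, 26 high) at the +y end. Origin on the table under the row's middle, z up. A black strip 28 mm wide, 10 high on its -x side carries the tabs.
- wood_rack: Light wooden rack, empty at the start: the tins go here. Fixed, turned any way. Four open pockets 60 mm square, 64 mm pitch, centres at x 0, y +96, +32, -32, -96 mm; floor 4 mm, wall tops 16 mm above the table, walls 4 mm. Outside 68 x 260 mm plus a yellow block (68 x 22, 26 high) at the +y end. Origin on the table under the row's middle, z up. 
- tin_red: Loose upright steel sample tin with red lid and red band: a plain cylinder 46 mm in diameter and 80 mm high, about 0.14 kg, rigid. Origin at the centre of its underside, z up its axis; starts within about 4 mm of the middle of a pocket of the metal rack.
- tin_green: Loose upright steel sample tin with green lid and green band: a plain cylinder 46 mm in diameter and 80 mm high, about 0.14 kg, rigid. Origin at the centre of its underside, z up its axis; starts within about 4 mm of the middle of a pocket of the metal rack.
- tin_blue: Loose upright steel sample tin with blue lid and blue band: a plain cylinder 46 mm in diameter and 80 mm high, about 0.14 kg, rigid. Origin at the centre of its underside, z up its axis; starts within about 4 mm of the middle of a pocket of the metal rack.
- tin_white: Loose upright steel sample tin with white lid and white band: a plain cylinder 46 mm in diameter and 80 mm high, about 0.14 kg, rigid. Origin at the centre of its underside, z up its axis; starts within about 4 mm of the middle of a pocket of the metal rack.
- tab_red: Flat red tab, 24 x 40 x 4 mm, fixed on the metal rack's strip beside the pocket in which the red tin starts; origin at the centre of its underside, 48 mm from that pocket's centre along the rack's -x. It stays, so the starting order can be read at any time.
- tab_green: Flat green tab, 24 x 40 x 4 mm, fixed on the metal rack's strip beside the pocket in which the green tin starts; origin at the centre of its underside, 48 mm from that pocket's centre along the rack's -x. It stays, so the starting order can be read at any time.
- tab_blue: Flat blue tab, 24 x 40 x 4 mm, fixed on the metal rack's strip beside the pocket in which the blue tin starts; origin at the centre of its underside, 48 mm from that pocket's centre along the rack's -x. It stays, so the starting order can be read at any time.
- tab_white: Flat white tab, 24 x 40 x 4 mm, fixed on the metal rack's strip beside the pocket in which the white tin starts; origin at the centre of its underside, 48 mm from that pocket's centre along the rack's -x. It stays, so the starting order can be read at any time.
Mind the look-alikes: they are no part of the job. What is shaped like the tin_blue but pink is not meant.

How it is judged:
By the outcome, as a careful person would: the job done as asked, in the order asked, and still so for the second after the job is handed in, with the robot touching nothing.
It also fails if it takes over 96 s, if anything falls off the work surface, if the arm or the gripper's body presses on something with over 40 N, if the wrist force passes 120 N, or if a joint passes its speed limit or range.

## Working session

There is one attempt and no reset: what is moved stays moved. The work goes in short steps, Python scripts to look and compute and a shell command to move; the robot and the scene stay as the last step left them, time stands still between calls to the robot, and variables do not carry over. Pictures are saved under pics/ and viewed, about 12 in all and at most 16, crops included, and the job is handed in when it is done.

```bash
mkdir -p pics; ls; python3 - <<'E'
from plant import r
import cv2,numpy as np
s=r.get_state();print(s)
for n in ["scene","top"]:
    p,d=r.capture(n);cv2.imwrite(f"pics/{n}0.png",p[:,:,::-1]);np.savez(f"pics/{n}0.npz",p=p,d=d,**{k:np.array(v) for k,v in r.camera_info(n).items()})
    print(r.camera_info(n))
E
```

```text
pics
{'time_s': 0.0, 'joints': array([ 8.64066875e+01,  2.05909634e+01,  6.34187686e-01, -1.88598291e-02,
       -7.01361011e+01, -1.65070662e+01]), 'qd': array([ 0.10430035,  0.03731848, -0.04678606, -0.00104441, -0.00289891,
       -0.00158643]), 'joint_torque': array([ 9.57072116e-04, -5.82713234e+01,  2.93070441e+01,  6.99766651e+00,
        7.16846334e-03, -1.57981781e-04]), 'tcp_pos': array([0.23184229, 0.63343841, 0.23663511]), 'eef_rot': array([ 1.79905913e+02, -9.39301722e-03, -2.01067937e+01]), 'contact_force': array([ 0.11375631, -0.54880678,  0.0116842 ]), 'moment': array([ 0.01061443, -0.004406  , -0.01050704]), 'gripper_width': 0.08772511709303932}
{'mtx': array([[414.33066456,   0.        , 279.72989608],
       [  0.        , 414.33066456, 212.23711249],
       [  0.        ,   0.        ,   1.        ]]), 'k1': -0.09636967713632572, 'pose': array([[ 0.31171131,  0.63485354, -0.70696326,  1.16318851],
       [ 0.95007999, -0.21887037,  0.22235957, -0.16008811],
       [-0.01356754, -0.74098363, -0.67138601,  0.60153439],
       [ 0.        ,  0.        ,  0.        ,  1.        ]])}
{'mtx': array([[446.50835595,   0.        , 280.0665775 ],
       [  0.        , 446.50835595, 203.46781577],
       [  0.        ,   0.        ,   1.        ]]), 'k1': -0.053562016186261115, 'pose': array([[ 0.02648205, -0.99314867,  0.11381752,  0.51516399],
       [-0.99953026, -0.02454971,  0.01834603, -0.00567335],
       [-0.01542614, -0.1142499 , -0.99333227,  0.8223137 ],
       [ 0.        ,  0.        ,  0.        ,  1.        ]])}
```

View pics/top0.png

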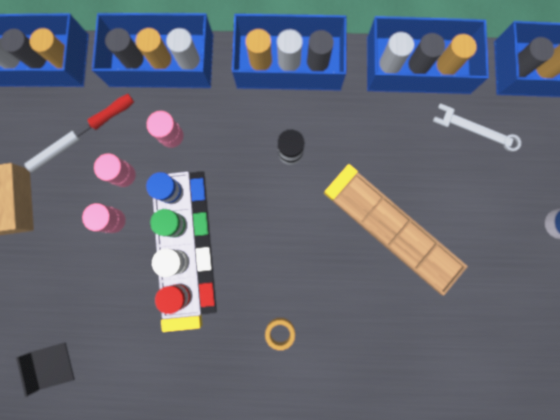

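View pics/scene0.png

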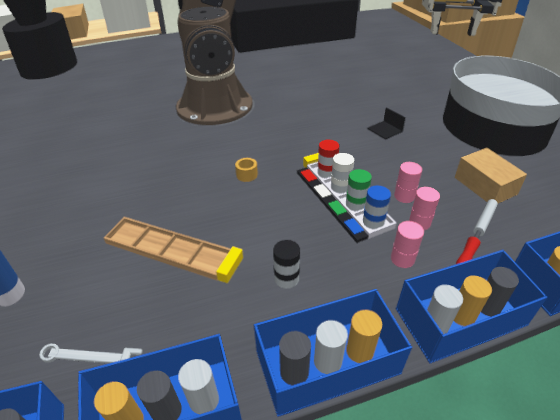

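Top view: the metal rack has its yellow block at (180,323). From the block the tins run red (171,299), white (167,262), green (165,222), blue (161,186), and the tabs agree. The wooden rack's block is at (342,182) and its far end at (455,278). The look-alikes are three pink tins at (162,126), (112,168) and (100,217), and a black-lid tin at (290,145). None of these has a red, green, blue or white lid, so I leave them alone.

```bash
cat > h.py <<'E'
import numpy as np,cv2
from types import SimpleNamespace as N
def load(f): z=np.load(f);return N(**{k:z[k] for k in z.files})
def ray(c,uv):
    D=np.array([float(c.k1),0,0,0])
    uv=np.asarray(uv,float).reshape(-1,1,2)
    n=cv2.undistortPoints(uv,c.mtx,D).reshape(-1,2)
    d=np.c_[n,np.ones(len(n))]@c.pose[:3,:3].T
    return c.pose[:3,3],d
def onplane(c,uv,z):
    o,d=ray(c,uv);return o+d*((z-o[2])/d[:,2])[:,None]
def hsv(c): return cv2.cvtColor(c.p,cv2.COLOR_RGB2HSV)
def blobs(m,amin):
    n,l,s,ce=cv2.connectedComponentsWithStats(m.astype(np.uint8))
    return [(l==i,s[i],ce[i]) for i in range(1,n) if s[i][4]>=amin]
E
python3 - <<'E'
from h import *
c=load("pics/top0.npz");H=hsv(c);h,s,v=[H[...,i].astype(int) for i in range(3)]
roi=np.zeros(h.shape,bool);roi[100:340,80:480]=1
M={'yellow':(abs(h-28)<6)&(s>200)&(v>150),'red':((h<6)|(h>174))&(s>170),'green':(abs(h-65)<22)&(s>120),'blue':(abs(h-110)<12)&(s>150),'white':(s<40)&(v>215),'pink':(h>160)&(h<176)&(s>60)&(s<170),'wood':(h>8)&(h<24)&(s>60)&(v>100)}
Z={'yellow':.026,'pink':.08,'wood':.016}
for k,m in M.items():
    for b,st,ce in blobs(m&roi,60):
        cn=max(cv2.findContours(b.astype(np.uint8),0,1)[0],key=cv2.contourArea)
        pts=cn.reshape(-1,2)
        for z in ([Z[k]] if k in Z else [.084,.014]):
            w=onplane(c,pts,z)[:,:2].astype(np.float32)
            R=cv2.minAreaRect(w);(x,y),rr=cv2.minEnclosingCircle(w)
            print(k,st[4],ce.round(),'z',z,'rect',np.round(R[0],4),np.round(R[1],4),round(R[2],1),'circ',round(x,4),round(y,4),round(rr,4), 'depthz',round(float(np.median(c.d[b])),3))
E
```

```text
red 433 [109. 112.] z 0.084 rect [0.7535 0.3071] [0.02   0.0819] 35.9 circ 0.7521 0.3061 0.0411 depthz 0.83
red 433 [109. 112.] z 0.014 rect [0.7761 0.3368] [0.0219 0.0897] 35.9 circ 0.7745 0.3356 0.045 depthz 0.83
red 278 [206. 294.] z 0.084 rect [0.4473 0.1246] [0.0361 0.0204] 7.6 circ 0.4477 0.1244 0.0196 depthz 0.798
red 278 [206. 294.] z 0.014 rect [0.4408 0.137 ] [0.0395 0.0223] 7.6 circ 0.4413 0.1368 0.0214 depthz 0.798
red 558 [170. 299.] z 0.084 rect [0.4377 0.1851] [0.0389 0.0448] 2.0 circ 0.4372 0.1847 0.023 depthz 0.728
red 558 [170. 299.] z 0.014 rect [0.4303 0.2032] [0.0426 0.0491] 2.0 circ 0.4298 0.2027 0.0252 depthz 0.728
green 571 [165. 222.] z 0.084 rect [0.5639 0.2001] [0.0402 0.0459] 1.6 circ 0.5631 0.2004 0.0238 depthz 0.743
green 571 [165. 222.] z 0.014 rect [0.5685 0.2196] [0.044  0.0502] 1.6 circ 0.5676 0.2199 0.0261 depthz 0.743
green 296 [200. 224.] z 0.084 rect [0.563  0.1397] [0.038  0.0219] 8.3 circ 0.563 0.1403 0.0205 depthz 0.812
green 296 [200. 224.] z 0.014 rect [0.5675 0.1535] [0.0416 0.024 ] 8.3 circ 0.5675 0.1541 0.0224 depthz 0.812
blue 583 [160. 
[... 930 characters left out ...]
.2 circ 0.5045 0.1335 0.0199 depthz 0.805
white 290 [203. 259.] z 0.014 rect [0.5037 0.1464] [0.0392 0.0243] 7.2 circ 0.5035 0.1467 0.0217 depthz 0.805
pink 972 [164. 128.] z 0.08 rect [0.7251 0.2102] [0.075  0.0488] 47.0 circ 0.7244 0.2109 0.0377 depthz 0.768
pink 1019 [113. 170.] z 0.08 rect [0.6497 0.2945] [0.0769 0.0488] 59.5 circ 0.6492 0.2947 0.0385 depthz 0.761
pink 1026 [103. 218.] z 0.08 rect [0.5689 0.307 ] [0.0749 0.0482] 87.0 circ 0.5673 0.3071 0.0381 depthz 0.752
wood 5675 [400. 234.] z 0.016 rect [ 0.5653 -0.2001] [0.2801 0.0746] 49.8 circ 0.5649 -0.199 0.1438 depthz 0.812
wood 358 [280. 328.] z 0.016 rect [0.3851 0.0044] [0.0365 0.0548] 1.7 circ 0.3768 0.004 0.0278 depthz 0.77
```

```bash
cat >> h.py <<'E'
from scipy.spatial.transform import Rotation as Ro
def go(x,y,z,yaw=None):
    "remaining shift in full-scale units along current tool axes, and turn"
    from plant import r
    s=r.get_state();R=Ro.from_euler('xyz',s['eef_rot'],degrees=True)
    d=R.inv().apply(np.array([x,y,z])-s['tcp_pos'])/.025
    t=None
    if yaw is not None:
        e=(Ro.from_euler('xyz',[180,0,yaw],degrees=True));t=((R.inv()*e).as_euler('xyz',degrees=True)/4)
    print('t',round(s['time_s'],2),'tcp',s['tcp_pos'].round(4),s['eef_rot'].round(1),'j',s['joints'].round(0),'w',round(s['gripper_width'],4),'F',s['contact_force'].round(1),'| go',d.round(2),'turn',None if t is None else t.round(2))
E
python3 -m inch '[{"yaw":1},{"yaw":1},{"yaw":1},{"yaw":1},{"yaw":1}]'
python3 - <<'E'
from h import *
go(.5296,.1973,.25,-172.5)
c=load("pics/top0.npz");H=hsv(c);print(H[182,342],H[323,180],H[230,400])
h,s,v=[H[...,i].astype(int) for i in range(3)]
ye=(h>=26)&(h<36)&(s>150)&(v>100);wo=(h>8)&(h<24)&(s>60)&(v>100)
roi=np.zeros(h.shape,bool);roi[150:310,300:480]=1
b=(ye|wo)&roi
yy,xx=np.nonzero(b);o,d=ray(c,np.c_[xx,yy]);P=o+d*(c.d[yy,xx])[:,None]/1.0/ (d@c.pose[:3,2])[:,None]
print(len(P),np.percentile(P[:,2],[1,10,30,50,70,90,99]).round(4))
for nm,k in(('all',(P[:,2]>.010)),('wallwood',(P[:,2]>.0115)&(~ye[yy,xx])),('yel',(P[:,2]>.02)&ye[yy,xx])):
    R=cv2.minAreaRect(P[k][:,:2].astype(np.float32));print(nm,k.sum(),R,cv2.boxPoints(R).round(4).tolist())
for roi2,nm in(((150,230,300,370),'wy'),((300,340,150,215),'my')):
    m=np.zeros(h.shape,bool);m[roi2[0]:roi2[1],roi2[2]:roi2[3]]=1;m&=ye
    cn=max(cv2.findContours(m.astype(np.uint8),0,1)[0],key=cv2.contourArea).reshape(-1,2)
    print(nm,cv2.minAreaRect(onplane(c,cn,.026)[:,:2].astype(np.float32)))
E
```

```text
t 0.1 tcp [0.2318 0.6335 0.2367] [179.9  -0.  -20.1] j [ 86.  21.   1.  -0. -70. -17.] w 0.0874 F [-0.8 -0.5  0.5] | go [17.18 12.29 -0.51] turn [-2.00e-02 -1.00e-02  3.81e+01]
[ 29 163 246] [ 29 158 246] [ 14 103 181]
6122 [-0.0005  0.0022  0.0035  0.0046  0.0073  0.0171  0.0277]
all 1675 ((0.5171418190002441, -0.15870538353919983), (0.28268709778785706, 0.19769097864627838), 50.51026916503906) [[0.35100001096725464, -0.20489999651908875], [0.5034999847412109, -0.33059999346733093], [0.6833000183105469, -0.11249999701976776], [0.5307000279426575, 0.013199999928474426]]
wallwood 1200 ((0.5238956212997437, -0.17625051736831665), (0.28049367666244507, 0.1949731856584549), 58.12687301635742) [[0.3671000003814697, -0.24390000104904175], [0.5325999855995178, -0.3467999994754791], [0.6807000041007996, -0.10859999805688858], [0.5152000188827515, -0.00570000009611249]]
yel 415 ((0.5991719961166382, -0.05906527489423752), (0.021223017945885658, 0.197943776845932), 51.44194412231445) [[0.5152000188827515, -0.00570000009611249], [0.6700000166893005, -0.1290999948978424], [0.6832000017166138, -0.11249999701976776], [0.5284000039100647, 0.010900000110268593]]
wy ((0.6497159600257874, -0.09917214512825012), (0.020662585273385048, 0.06690815836191177), 50.180763244628906)
my ((0.38918375968933105, 0.17891287803649902), (0.01914925128221512, 0.06605622172355652), 7.30211877822876)validation failed for argument at $[0]...
```

```bash

python3 -m inch '[{"x":0,"y":0,"z":0,"yaw":1},{"x":0,"y":0,"z":0,"yaw":1},{"x":0,"y":0,"z":0,"yaw":1},{"x":0,"y":0,"z":0,"yaw":1},{"x":0,"y":0,"z":0,"yaw":1}]'
python3 -c "
from h import *
go(.5296,.1973,.25,-172.5)"
```

```text
time_s: 0.52
tcp_pos: [0.2314, 0.6322, 0.2338]
eef_rot: [179.7, -0.2, -40.8]
contact_force: [-0.1, 0.1, -0.1]
gripper_width: 0.0879
t 0.52 tcp [0.2314 0.6322 0.2338] [179.7  -0.2 -40.8] j [ 86.  21.   0.  -0. -70. -37.] w 0.0879 F [-0.1  0.1 -0.1] | go [20.4   5.36 -0.56] turn [-0.09 -0.04 32.91]
```

```bash

python3 -m inch '[{"x":1,"y":0.26,"z":-0.1,"yaw":0},{"x":1,"y":0.26,"z":-0.1,"yaw":0},{"x":1,"y":0.26,"z":-0.1,"yaw":0},{"x":1,"y":0.26,"z":-0.1,"yaw":0},{"x":1,"y":0.26,"z":-0.1,"yaw":0}]' >/dev/null
python3 -m inch '[{"x":1,"y":0.26,"z":-0.1,"yaw":0},{"x":1,"y":0.26,"z":-0.1,"yaw":0},{"x":1,"y":0.26,"z":-0.1,"yaw":0},{"x":1,"y":0.26,"z":-0.1,"yaw":0},{"x":1,"y":0.26,"z":-0.1,"yaw":0}]' >/dev/null
python3 -m inch '[{"x":1,"y":0.26,"z":-0.1,"yaw":0},{"x":1,"y":0.26,"z":-0.1,"yaw":0},{"x":1,"y":0.26,"z":-0.1,"yaw":0},{"x":1,"y":0.26,"z":-0.1,"yaw":0},{"x":1,"y":0.26,"z":-0.1,"yaw":0}]'
python3 -c "
from h import *
go(.5296,.1973,.25,-172.5)"
```

```text
time_s: 1.77
tcp_pos: [0.4536, 0.2983, 0.2677]
eef_rot: [178.9, -0.4, -40.8]
contact_force: [0.6, 0.2, -0.0]
gripper_width: 0.088
t 1.77 tcp [0.4536 0.2983 0.2677] [178.9  -0.4 -40.8] j [ 54.   8. -13.   0. -71.  -5.] w 0.088 F [ 0.6  0.2 -0. ] | go [4.94 1.06 0.76] turn [-0.25 -0.15 32.93]
```

```bash

python3 -m inch '[{"x":1,"y":0.21,"z":0.1,"yaw":0},{"x":1,"y":0.21,"z":0.1,"yaw":0},{"x":1,"y":0.21,"z":0.1,"yaw":0},{"x":1,"y":0.21,"z":0.1,"yaw":0},{"x":0.7,"y":0.21,"z":0.1,"yaw":1}]' >/dev/null
python3 -m inch '[{"x":0,"y":0,"z":0,"yaw":1},{"x":0,"y":0,"z":0,"yaw":1},{"x":0,"y":0,"z":0,"yaw":1},{"x":0,"y":0,"z":0,"yaw":1},{"x":0,"y":0,"z":0,"yaw":1}]' >/dev/null
python3 -m inch '[{"x":0,"y":0,"z":0,"yaw":1},{"x":0,"y":0,"z":0,"yaw":1},{"x":0,"y":0,"z":0,"yaw":1},{"x":0,"y":0,"z":0,"yaw":1},{"x":0,"y":0,"z":0,"yaw":1}]' >/dev/null
python3 -m inch '[{"x":0,"y":0,"z":0,"yaw":1},{"x":0,"y":0,"z":0,"yaw":1},{"x":0,"y":0,"z":0,"yaw":1},{"x":0,"y":0,"z":0,"yaw":1},{"x":0,"y":0,"z":0,"yaw":1}]' >/dev/null
python3 -m inch '[{"x":0,"y":0,"z":0,"yaw":1},{"x":0,"y":0,"z":0,"yaw":1},{"x":0,"y":0,"z":0,"yaw":1},{"x":0,"y":0,"z":0,"yaw":1},{"x":0,"y":0,"z":0,"yaw":1}]' >/dev/null
python3 -m inch '[{"x":0,"y":0,"z":0,"yaw":1},{"x":0,"y":0,"z":0,"yaw":1},{"x":0,"y":0,"z":0,"yaw":1},{"x":0,"y":0,"z":0,"yaw":1},{"x":0,"y":0,"z":0,"yaw":1}]' >/dev/null
python3 -m inch '[{"x":0,"y":0,"z":0,"yaw":1},{"x":0,"y":0,"z":0,"yaw":1},{"x":0,"y":0,"z":0,"yaw":1},{"x":0,"y":0,"z":0,"yaw":1},{"x":0,"y":0,"z":0,"yaw":1}]'
cat >> h.py <<'E'
def snap(n,f):
    from plant import r
    ci=r.camera_info(n);p,d=r.capture(n);cv2.imwrite(f"pics/{f}.png",p[:,:,::-1])
    np.savez(f"pics/{f}.npz",p=p,d=d,**{k:np.array(v) for k,v in ci.items()});return load(f"pics/{f}.npz")
E
python3 -c "
from h import *
go(.4375,.185,.15,-172.5)
snap('wrist','w1')"
```

```text
time_s: 4.68
tcp_pos: [0.5225, 0.1856, 0.2428]
eef_rot: [-178.5, -2.1, -171.5]
contact_force: [-0.1, 0.4, 0.8]
gripper_width: 0.0876
t 4.68 tcp [0.5225 0.1856 0.2428] [-178.5   -2.1 -171.5] j [  40.   10.  -13.    0.  -70. -121.] w 0.0876 F [-0.1  0.4  0.8] | go [3.23 0.57 3.82] turn [-0.37 -0.52  0.25]
```

View pics/w1.png

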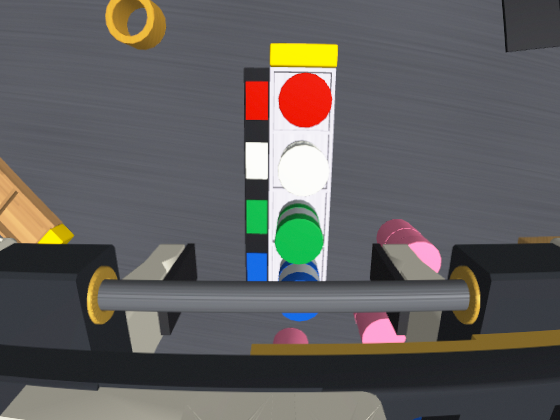

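The wrist view shows red (305,100), white (303,170), green (298,235) and blue (298,290) from the yellow block (304,55) down. The pink look-alikes lie to the right and below. I cross-check the lid positions.

```bash
cat >> h.py <<'E'
def lids(c,z=.084,roi=None):
    H=hsv(c);h,s,v=[H[...,i].astype(int) for i in range(3)]
    M={'red':((h<6)|(h>174))&(s>190)&(v>150),'green':(abs(h-65)<22)&(s>150),'blue':(abs(h-110)<12)&(s>170)&(v>120)}
    for k,m in M.items():
        if roi: q=np.zeros_like(m);q[roi[1]:roi[3],roi[0]:roi[2]]=1;m=m&q
        for b,st,ce in blobs(m,200):
            cn=max(cv2.findContours(b.astype(np.uint8),0,1)[0],key=cv2.contourArea).reshape(-1,2)
            (x,y),rr=cv2.minEnclosingCircle(onplane(c,cn,z)[:,:2].astype(np.float32))
            a=onplane(c,[ce],.014)[0]
            print(k,ce.round(),'lid',round(x,4),round(y,4),round(rr,4),'as tab',a[:2].round(4))
E
python3 -c "
from h import *
c=load('pics/w1.npz');lids(c,roi=(230,40,340,290))
import cv2
g=cv2.cvtColor(c.p,cv2.COLOR_RGB2GRAY)
q=cv2.HoughCircles(g[60:210,260:345],cv2.HOUGH_GRADIENT,1,30,param1=100,param2=15,minRadius=20,maxRadius=34)
print(q); print([onplane(c,[[a[0]+260,a[1]+60]],.084)[0].round(4) for a in q[0]])
"
```

```text
red [305. 100.] lid 0.4372 0.1871 0.0227 as tab [0.433  0.1889]
red [256. 100.] lid 0.4435 0.1459 0.0183 as tab [0.4409 0.1385]
green [256. 216.] lid 0.5464 0.1597 0.0187 as tab [0.5674 0.1552]
green [298. 239.] lid 0.5624 0.2012 0.0251 as tab [0.5864 0.2065]
blue [256. 266.] lid 0.5964 0.1659 0.0172 as tab [0.6284 0.163 ]
[[[ 44.5  40.5  26.8]
  [ 43.5 110.5  25.7]]]
[array([0.4376, 0.1869, 0.084 ]), array([0.4975, 0.1957, 0.084 ])]
```

```bash

python3 -m inch '[{"x":0.8,"y":0.1,"z":0.6,"yaw":0},{"x":0.8,"y":0.1,"z":0.6,"yaw":0},{"x":0.8,"y":0.1,"z":0.6,"yaw":0},{"x":0.8,"y":0.1,"z":0.6,"yaw":0},{"x":0,"y":0,"z":0,"yaw":0.2}]' 
python3 -c "
from h import *
go(.4372,.186,.056,-172.5)"
```

```text
time_s: 5.15
tcp_pos: [0.4373, 0.181, 0.1818]
eef_rot: [-178.5, -2.1, -172.4]
contact_force: [-0.9, -0.9, 0.0]
gripper_width: 0.0877
t 5.15 tcp [0.4373 0.181  0.1818] [-178.5   -2.1 -172.4] j [  46.    6.  -27.   -0.  -60. -129.] w 0.0877 F [-0.9 -0.9  0. ] | go [-0.21  0.33  5.02] turn [-0.39 -0.54  0.05]
```

```bash

python3 -m inch '[{"x":-0.05,"y":0.07,"z":1,"yaw":0},{"x":-0.05,"y":0.07,"z":1,"yaw":0},{"x":-0.05,"y":0.07,"z":1,"yaw":0},{"x":-0.05,"y":0.07,"z":1,"yaw":0},{"x":-0.05,"y":0.07,"z":0.7,"yaw":0}]'
python3 -c "
from h import *
go(.4372,.186,.056,-172.5)"
```

```text
time_s: 5.57
tcp_pos: [0.4411, 0.1896, 0.0651]
eef_rot: [-178.8, -1.6, -171.8]
contact_force: [0.3, -0.5, 0.5]
gripper_width: 0.0878
t 5.57 tcp [0.4411 0.1896 0.0651] [-178.8   -1.6 -171.8] j [  47.   14.  -35.   -0.  -43. -128.] w 0.0878 F [ 0.3 -0.5  0.5] | go [ 0.16 -0.11  0.37] turn [-0.3  -0.39  0.19]
```

```bash

python3 -m inch '[{"x":0.16,"y":-0.11,"z":0.25,"yaw":0.1},{"x":0,"y":0,"z":0,"yaw":0},{"x":0,"y":0,"z":0,"yaw":0},{"x":0,"y":0,"z":0,"yaw":0},{"x":0,"y":0,"z":0,"yaw":0}]' -1 25
python3 -m inch '[{"x":0,"y":0,"z":0,"yaw":0},{"x":0,"y":0,"z":0,"yaw":0},{"x":0,"y":0,"z":0,"yaw":0}]'
python3 -c "
from h import *
go(.4372,.186,.175,-172.5)"
```

```text
time_s: 5.98
tcp_pos: [0.4369, 0.185, 0.0574]
eef_rot: [-178.6, -1.8, -172.0]
contact_force: [-0.4, -0.2, 0.4]
gripper_width: 0.0598
time_s: 6.23
tcp_pos: [0.4383, 0.1864, 0.06]
eef_rot: [-178.8, -1.5, -172.0]
contact_force: [0.3, -0.0, -1.8]
gripper_width: 0.0456
t 6.23 tcp [0.4383 0.1864 0.06  ] [-178.8   -1.5 -172. ] j [  47.   14.  -35.   -0.  -42. -129.] w 0.0456 F [ 0.3 -0.  -1.8] | go [ 0.17 -0.1  -4.6 ] turn [-0.3  -0.38  0.14]
```

```bash

python3 -m inch '[{"x":0,"y":0,"z":-0.5,"yaw":0},{"x":0,"y":0,"z":-1,"yaw":0},{"x":0,"y":0,"z":-1,"yaw":0},{"x":0,"y":0,"z":-1,"yaw":0},{"x":0,"y":0,"z":-1,"yaw":-1}]'
python3 -m inch '[{"x":0,"y":0,"z":-0.3,"yaw":-1},{"x":0,"y":0,"z":0,"yaw":-1},{"x":0,"y":0,"z":0,"yaw":-1},{"x":0,"y":0,"z":0,"yaw":-1},{"x":0,"y":0,"z":0,"yaw":-1}]'
python3 -m inch '[{"x":0,"y":0,"z":0,"yaw":-1},{"x":0,"y":0,"z":0,"yaw":-1},{"x":0,"y":0,"z":0,"yaw":-1},{"x":0,"y":0,"z":0,"yaw":-1}]'
python3 -c "
from h import *
go(.4974,-.2807,.175,-130)"
```

```text
time_s: 6.65
tcp_pos: [0.4374, 0.1861, 0.1721]
eef_rot: [-178.6, -2.2, -168.1]
contact_force: [0.7, 1.1, -1.4]
gripper_width: 0.0456
time_s: 7.07
tcp_pos: [0.4398, 0.1882, 0.1883]
eef_rot: [-179.7, -1.8, -147.1]
contact_force: [0.2, 0.7, -2.3]
gripper_width: 0.0458
time_s: 7.4
tcp_pos: [0.4389, 0.1877, 0.189]
eef_rot: [179.7, -1.8, -130.3]
contact_force: [-0.8, -0.7, -1.7]
gripper_width: 0.0459
t 7.4 tcp [0.4389 0.1877 0.189 ] [ 179.7   -1.8 -130.3] j [ 47.   5. -26.  -0. -60. -87.] w 0.0459 F [-0.8 -0.7 -1.7] | go [ 12.76 -13.9    0.89] turn [ 0.07 -0.44 -0.07]
```

```bash

python3 -m inch '[{"x":0.5,"y":-0.55,"z":0,"yaw":0},{"x":0.9,"y":-0.98,"z":0,"yaw":0},{"x":0.9,"y":-0.98,"z":0,"yaw":0},{"x":0.9,"y":-0.98,"z":0,"yaw":0},{"x":0.9,"y":-0.98,"z":0,"yaw":0}]'
python3 -m inch '[{"x":0.9,"y":-0.98,"z":0,"yaw":0},{"x":0.9,"y":-0.98,"z":0,"yaw":0},{"x":0.9,"y":-0.98,"z":0,"yaw":0},{"x":0.9,"y":-0.98,"z":0,"yaw":0},{"x":0.5,"y":-0.5,"z":0,"yaw":0}]'
python3 -c "
from h import *
go(.4974,-.2807,.175,-130)"
```

```text
time_s: 7.82
tcp_pos: [0.4586, 0.0373, 0.1921]
eef_rot: [179.7, -1.6, -129.4]
contact_force: [0.3, 0.1, -0.8]
gripper_width: 0.0454
time_s: 8.23
tcp_pos: [0.4773, -0.121, 0.1957]
eef_rot: [179.7, -1.5, -129.4]
contact_force: [0.6, 0.0, -1.9]
gripper_width: 0.0457
t 8.23 tcp [ 0.4773 -0.121   0.1957] [ 179.7   -1.5 -129.4] j [  9.   6. -25.   1. -61. -49.] w 0.0457 F [ 0.6  0.  -1.9] | go [ 4.4  -4.68  0.92] turn [ 0.06 -0.38  0.15]
```

```bash

python3 -m inch '[{"x":0.9,"y":-0.95,"z":0.2,"yaw":0.05},{"x":0.9,"y":-0.95,"z":0.2,"yaw":0.05},{"x":0.9,"y":-0.95,"z":0.2,"yaw":0.05},{"x":0.9,"y":-0.95,"z":0.2,"yaw":0},{"x":0.6,"y":-0.65,"z":0.2,"yaw":0}]'
python3 -c "
from h import *
go(.4974,-.2807,.12,-130)
c=snap('wrist','w2');c=snap('top','t2')"
```

```text
time_s: 8.65
tcp_pos: [0.4947, -0.2811, 0.1742]
eef_rot: [179.9, -1.3, -130.0]
contact_force: [0.9, 1.3, -0.8]
gripper_width: 0.0456
t 8.65 tcp [ 0.4947 -0.2811  0.1742] [ 179.9   -1.3 -130. ] j [ -9.  14. -18.   1. -59. -32.] w 0.0456 F [ 0.9  1.3 -0.8] | go [-0.13 -0.08  2.17] turn [ 0.03 -0.33 -0.01]
```

View pics/w2.png

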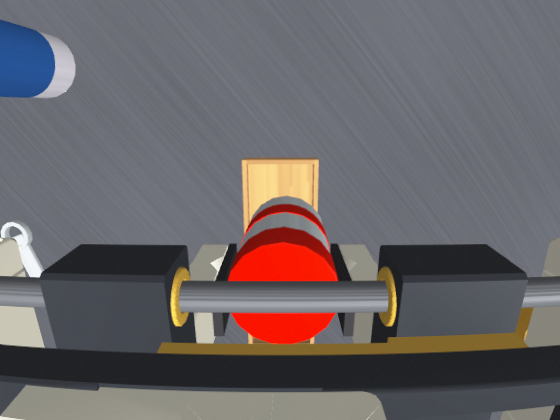

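The wrist view shows the wooden rack's far end, with corners at about (243,160) and (319,160), and the red tin above it.

```bash
python3 -c "
from h import *
c=load('pics/w2.npz');H=hsv(c);h,s,v=[H[...,i].astype(int) for i in range(3)]
m=(h>5)&(h<28)&(s>50)&(v>90);m[:150]=0;m[205:]=0;m[:,:225]=0;m[:,335:]=0
cn=max(cv2.findContours(m.astype(np.uint8),0,1)[0],key=cv2.contourArea).reshape(-1,2)
R=cv2.minAreaRect(onplane(c,cn,.016)[:,:2].astype(np.float32));print(R,cv2.boxPoints(R).round(4).tolist())
yw=np.radians(50);u=np.array([np.cos(yw),np.sin(yw)])
o=np.array([.5591,-.2072]);n=np.array([u[1],-u[0]])
print('expected end corners',o-.13*u+.034*n,o-.13*u-.034*n)
"

```

```text
((0.4894222319126129, -0.2928556799888611), (0.04294693097472191, 0.06891542673110962), 49.92435836791992) [[0.44920000433921814, -0.2870999872684479], [0.5019999742507935, -0.33149999380111694], [0.5296000242233276, -0.2985999882221222], [0.47690001130104065, -0.2542000114917755]]
expected end corners [ 0.50158312 -0.32864056] [ 0.4494921 -0.284931 ]
```

```bash

python3 -m inch '[{"x":-0.12,"y":-0.05,"z":0.9,"yaw":0},{"x":-0.05,"y":0,"z":1,"yaw":0},{"x":0,"y":0,"z":0.9,"yaw":0},{"x":0,"y":0,"z":0.6,"yaw":0},{"x":0,"y":0,"z":0,"yaw":0}]'
python3 -c "
from h import *
go(.4972,-.282,.06,-130)"
```

```text
time_s: 9.17
tcp_pos: [0.4962, -0.2808, 0.0867]
eef_rot: [179.9, -1.3, -130.4]
contact_force: [0.3, -0.5, -2.3]
gripper_width: 0.0456
t 9.17 tcp [ 0.4962 -0.2808  0.0867] [ 179.9   -1.3 -130.4] j [ -9.  19. -24.   1. -48. -32.] w 0.0456 F [ 0.3 -0.5 -2.3] | go [-0.01 -0.06  1.07] turn [ 0.02 -0.32 -0.11]
```

```bash

python3 -m inch '[{"x":-0.03,"y":-0.05,"z":0.5,"yaw":0},{"x":0,"y":0,"z":0.35,"yaw":0},{"x":0,"y":0,"z":0.1,"yaw":0}]'
python3 -c "
from h import *
go(.4972,-.282,.06,-130)"
```

```text
time_s: 9.42
tcp_pos: [0.4979, -0.2805, 0.0641]
eef_rot: [180.0, -1.3, -130.3]
contact_force: [-0.1, 0.2, -2.5]
gripper_width: 0.046
t 9.42 tcp [ 0.4979 -0.2805  0.0641] [ 180.    -1.3 -130.3] j [ -9.  21. -25.   2. -45. -32.] w 0.046 F [-0.1  0.2 -2.5] | go [ 0.06 -0.02  0.17] turn [ 0.   -0.31 -0.09]
```

```bash

python3 -m inch '[{"x":0,"y":0,"z":0.08,"yaw":0}]'
python3 -m inch '[{"x":0,"y":0,"z":0.08,"yaw":0}]'
python3 -m inch '[{"x":0,"y":0,"z":0.08,"yaw":0}]'
```

```text
time_s: 9.5
tcp_pos: [0.4981, -0.2804, 0.0626]
eef_rot: [-180.0, -1.3, -130.3]
contact_force: [-0.5, 0.6, -1.7]
gripper_width: 0.0459
time_s: 9.58
tcp_pos: [0.4985, -0.2803, 0.0612]
eef_rot: [-179.9, -1.2, -130.3]
contact_force: [0.3, -0.5, -1.9]
gripper_width: 0.046
time_s: 9.67
tcp_pos: [0.4989, -0.2804, 0.0598]
eef_rot: [-179.9, -1.2, -130.3]
contact_force: [0.5, -1.6, -0.5]
gripper_width: 0.046
```

```bash

python3 -m inch '[{"x":-0.03,"y":0,"z":0.06,"yaw":0}]'
python3 -m inch '[{"x":0,"y":0,"z":0.05,"yaw":0}]'
```

```text
time_s: 9.75
tcp_pos: [0.4994, -0.28, 0.0594]
eef_rot: [-179.9, -1.2, -130.3]
contact_force: [-7.0, 4.7, 16.6]
gripper_width: 0.0458
time_s: 9.83
tcp_pos: [0.4992, -0.28, 0.0595]
eef_rot: [-179.8, -1.2, -130.2]
contact_force: [-3.4, 2.2, 9.7]
gripper_width: 0.0455
```

Contact confirmed at TCP z = 0.0595. Next I open to about 75 mm, rise, and look.

```bash

python3 -m inch '[{"x":0,"y":0,"z":0,"yaw":0},{"x":0,"y":0,"z":0,"yaw":0},{"x":0,"y":0,"z":0,"yaw":0},{"x":0,"y":0,"z":0,"yaw":0},{"x":0,"y":0,"z":0,"yaw":0}]' 1
python3 -m inch '[{"x":0,"y":0,"z":-0.5,"yaw":0},{"x":0,"y":0,"z":-1,"yaw":0},{"x":0,"y":0,"z":-1,"yaw":0},{"x":0,"y":0,"z":-1,"yaw":0},{"x":0,"y":0,"z":-0.8,"yaw":0}]'
python3 -c "
from h import *
go(.4975,.1945,.17,-172.5)
c=snap('wrist','w3')"
```

```text
time_s: 10.25
tcp_pos: [0.5011, -0.2805, 0.0622]
eef_rot: [-179.6, -1.1, -130.2]
contact_force: [-1.6, -0.6, -0.1]
gripper_width: 0.0737
time_s: 10.67
tcp_pos: [0.4987, -0.2776, 0.1679]
eef_rot: [179.8, -1.4, -130.3]
contact_force: [0.7, -0.5, 0.3]
gripper_width: 0.088
t 10.67 tcp [ 0.4987 -0.2776  0.1679] [ 179.8   -1.4 -130.3] j [ -9.  14. -18.   1. -58. -32.] w 0.088 F [ 0.7 -0.5  0.3] | go [-14.37  12.25  -0.4 ] turn [-0.21 -0.29 10.56]
```

View pics/w3.png

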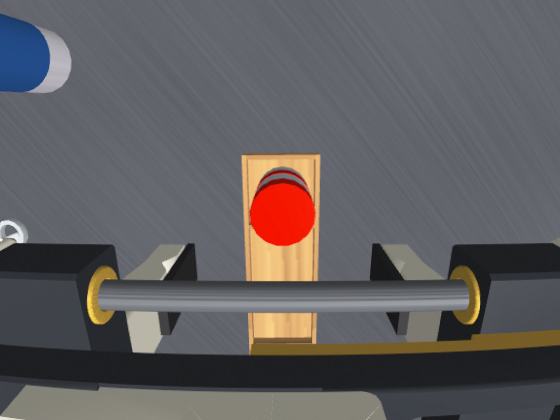

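Red stands upright and centred in the far pocket (lid at 283,213). White is next.

```bash

python3 -m inch '[{"x":-0.5,"y":0.42,"z":0,"yaw":0},{"x":-1,"y":0.85,"z":0,"yaw":0},{"x":-1,"y":0.85,"z":0,"yaw":0},{"x":-1,"y":0.85,"z":0,"yaw":0},{"x":-1,"y":0.85,"z":0,"yaw":0}]' >/dev/null
python3 -m inch '[{"x":-1,"y":0.85,"z":0,"yaw":0},{"x":-1,"y":0.85,"z":0,"yaw":0},{"x":-1,"y":0.85,"z":0,"yaw":0},{"x":-1,"y":0.85,"z":0,"yaw":0},{"x":-1,"y":0.85,"z":0,"yaw":0}]' >/dev/null
python3 -m inch '[{"x":-1,"y":0.85,"z":0,"yaw":0},{"x":-1,"y":0.85,"z":0,"yaw":0},{"x":-1,"y":0.85,"z":0,"yaw":0},{"x":-0.5,"y":0.42,"z":0,"yaw":0},{"x":0,"y":0,"z":0,"yaw":1}]' >/dev/null
python3 -m inch '[{"x":0,"y":0,"z":0,"yaw":1},{"x":0,"y":0,"z":0,"yaw":1},{"x":0,"y":0,"z":0,"yaw":1},{"x":0,"y":0,"z":0,"yaw":1},{"x":0,"y":0,"z":0,"yaw":1}]' >/dev/null
python3 -m inch '[{"x":0,"y":0,"z":0,"yaw":1},{"x":0,"y":0,"z":0,"yaw":1},{"x":0,"y":0,"z":0,"yaw":1},{"x":0,"y":0,"z":0,"yaw":1}]'
python3 -c "
from h import *
go(.4975,.1945,.17,-172.5)"
```

```text
time_s: 12.72
tcp_pos: [0.5027, 0.1702, 0.1636]
eef_rot: [-179.0, -0.2, -172.0]
contact_force: [-0.1, 0.4, -0.0]
gripper_width: 0.0877
t 12.72 tcp [0.5027 0.1702 0.1636] [-179.    -0.2 -172. ] j [  40.   11.  -24.    1.  -56. -123.] w 0.0877 F [-0.1  0.4 -0. ] | go [ 0.07  0.99 -0.27] turn [-0.26 -0.05  0.13]
```

```bash

python3 -m inch '[{"x":0,"y":0.9,"z":0,"yaw":0.1},{"x":0,"y":0.1,"z":0.5,"yaw":0},{"x":0,"y":0,"z":0.5,"yaw":0},{"x":0,"y":0,"z":0.3,"yaw":0},{"x":0,"y":0,"z":0,"yaw":0}]'
python3 -c "
from h import *
go(.4975,.1945,.058,-172.5)"
```

```text
time_s: 13.13
tcp_pos: [0.4998, 0.1957, 0.1296]
eef_rot: [-179.0, -0.1, -172.8]
contact_force: [-0.6, -0.2, 0.3]
gripper_width: 0.0874
t 13.13 tcp [0.4998 0.1957 0.1296] [-1.790e+02 -1.000e-01 -1.728e+02] j [  43.   13.  -25.    1.  -52. -126.] w 0.0874 F [-0.6 -0.2  0.3] | go [0.09 0.01 2.86] turn [-0.24 -0.02 -0.06]
```

```bash

python3 -m inch '[{"x":0.05,"y":0,"z":0.8,"yaw":0},{"x":0.05,"y":0,"z":0.8,"yaw":0},{"x":0.02,"y":0,"z":0.8,"yaw":0},{"x":0.02,"y":0,"z":0.35,"yaw":0},{"x":0,"y":0,"z":0,"yaw":0}]'
python3 -c "
from h import *
go(.4975,.1945,.058,-172.5)"
python3 -m inch '[{"x":0,"y":0,"z":0,"yaw":0},{"x":0,"y":0,"z":0,"yaw":0},{"x":0,"y":0,"z":0,"yaw":0},{"x":0,"y":0,"z":0,"yaw":0},{"x":0,"y":0,"z":0,"yaw":0}]' -1 25
python3 -m inch '[{"x":0,"y":0,"z":0,"yaw":0},{"x":0,"y":0,"z":0,"yaw":0},{"x":0,"y":0,"z":0,"yaw":0},{"x":0,"y":0,"z":0,"yaw":0}]'
python3 -c "
from h import *
go(.4975,.1945,.058,-172.5)"
```

```text
time_s: 13.55
tcp_pos: [0.4982, 0.1944, 0.0607]
eef_rot: [-179.1, 0.1, -172.7]
contact_force: [0.9, -1.0, -0.5]
gripper_width: 0.0875
t 13.55 tcp [0.4982 0.1944 0.0607] [-1.791e+02  1.000e-01 -1.727e+02] j [  43.   18.  -30.    1.  -42. -127.] w 0.0875 F [ 0.9 -1.  -0.5] | go [0.03 0.01 0.11] turn [-0.22  0.04 -0.06]
time_s: 13.97
tcp_pos: [0.5003, 0.1955, 0.0644]
eef_rot: [-179.2, 0.4, -172.7]
contact_force: [-1.2, -0.1, -0.2]
gripper_width: 0.0595
time_s: 14.3
tcp_pos: [0.5008, 0.1959, 0.0658]
eef_rot: [-179.3, 0.5, -172.7]
contact_force: [-0.3, -0.2, -2.9]
gripper_width: 0.0458
t 14.3 tcp [0.5008 0.1959 0.0658] [-179.3    0.5 -172.7] j [  43.   18.  -30.    1.  -43. -127.] w 0.0458 F [-0.3 -0.2 -2.9] | go [ 0.14 -0.04  0.31] turn [-0.18  0.12 -0.05]
```

```bash

python3 -m inch '[{"x":0,"y":0,"z":-0.5,"yaw":0},{"x":0,"y":0,"z":-1,"yaw":0},{"x":0,"y":0,"z":-1,"yaw":0},{"x":0,"y":0,"z":-1,"yaw":0},{"x":0,"y":0,"z":-1,"yaw":-1}]' >/dev/null
python3 -m inch '[{"x":0,"y":0,"z":-0.3,"yaw":-1},{"x":0,"y":0,"z":0,"yaw":-1},{"x":0,"y":0,"z":0,"yaw":-1},{"x":0,"y":0,"z":0,"yaw":-1},{"x":0,"y":0,"z":0,"yaw":-1}]' >/dev/null
python3 -m inch '[{"x":0,"y":0,"z":0,"yaw":-1},{"x":0,"y":0,"z":0,"yaw":-1},{"x":0,"y":0,"z":0,"yaw":-1},{"x":0,"y":0,"z":0,"yaw":-1}]'
python3 -c "
from h import *
go(.5405,-.2304,.175,-130)"
```

```text
time_s: 15.47
tcp_pos: [0.4954, 0.1949, 0.1882]
eef_rot: [-179.4, -0.6, -131.1]
contact_force: [0.1, -0.3, -1.5]
gripper_width: 0.0456
t 15.47 tcp [0.4954 0.1949 0.1882] [-179.4   -0.6 -131.1] j [ 43.  10. -21.   1. -60. -85.] w 0.0456 F [ 0.1 -0.3 -1.5] | go [ 11.64 -12.53   0.79] turn [-0.15 -0.16 -0.26]
```

```bash

python3 -m inch '[{"x":0.5,"y":-0.55,"z":0,"yaw":-0.2},{"x":0.9,"y":-0.97,"z":0,"yaw":0},{"x":0.9,"y":-0.97,"z":0,"yaw":0},{"x":0.9,"y":-0.97,"z":0,"yaw":0},{"x":0.9,"y":-0.97,"z":0,"yaw":0}]' >/dev/null
python3 -m inch '[{"x":0.9,"y":-0.97,"z":0,"yaw":0},{"x":0.9,"y":-0.97,"z":0,"yaw":0},{"x":0.9,"y":-0.97,"z":0,"yaw":0},{"x":0.9,"y":-0.97,"z":0,"yaw":0},{"x":0.9,"y":-0.97,"z":0,"yaw":0}]' > /dev/null
python3 -m inch '[{"x":0.9,"y":-0.97,"z":0.2,"yaw":0},{"x":0.9,"y":-0.97,"z":0.2,"yaw":0},{"x":0.6,"y":-0.65,"z":0,"yaw":0},{"x":0,"y":0,"z":0,"yaw":0}]'
python3 -c "
from h import *
go(.5405,-.2304,.085,-130)"
```

```text
time_s: 16.63
tcp_pos: [0.5449, -0.2232, 0.18]
eef_rot: [-179.7, -0.8, -129.5]
contact_force: [0.4, 0.4, -0.7]
gripper_width: 0.0455
t 16.63 tcp [ 0.5449 -0.2232  0.18  ] [-179.7   -0.8 -129.5] j [ -3.  15. -16.   1. -60. -37.] w 0.0455 F [ 0.4  0.4 -0.7] | go [ 0.28 -0.03  3.8 ] turn [-0.07 -0.21  0.11]
```

```bash

python3 -m inch '[{"x":0.28,"y":0,"z":0.5,"yaw":0.1},{"x":0.05,"y":0,"z":1,"yaw":0},{"x":0.05,"y":0,"z":1,"yaw":0},{"x":0,"y":0,"z":1,"yaw":0},{"x":0,"y":0,"z":0.3,"yaw":0}]'
python3 -c "
from h import *
go(.5405,-.2304,.067,-130)"
```

```text
time_s: 17.05
tcp_pos: [0.5382, -0.2347, 0.0831]
eef_rot: [-179.6, -0.7, -130.3]
contact_force: [-0.6, 0.8, -2.4]
gripper_width: 0.0455
t 17.05 tcp [ 0.5382 -0.2347  0.0831] [-179.6   -0.7 -130.3] j [ -4.  21. -22.   1. -47. -37.] w 0.0455 F [-0.6  0.8 -2.4] | go [-0.2   0.05  0.64] turn [-0.11 -0.18 -0.07]
```

```bash

python3 -m inch '[{"x":-0.2,"y":0.04,"z":0.3,"yaw":0},{"x":0,"y":0,"z":0.25,"yaw":0},{"x":0,"y":0,"z":0,"yaw":0}]'
python3 -m inch '[{"x":0,"y":0,"z":0.07,"yaw":0}]'
python3 -m inch '[{"x":0,"y":0,"z":0.07,"yaw":0}]'
python3 -m inch '[{"x":0,"y":0,"z":0.07,"yaw":0}]'
```

```text
time_s: 17.3
tcp_pos: [0.5399, -0.2294, 0.0671]
eef_rot: [-179.7, -0.9, -130.3]
contact_force: [0.5, 0.1, -1.6]
gripper_width: 0.0455
time_s: 17.38
tcp_pos: [0.5408, -0.2292, 0.0662]
eef_rot: [-179.7, -0.8, -130.2]
contact_force: [0.6, 0.5, -1.9]
gripper_width: 0.0457
time_s: 17.47
tcp_pos: [0.5409, -0.2293, 0.0658]
eef_rot: [-179.6, -0.9, -130.2]
contact_force: [-7.8, 0.8, 14.1]
gripper_width: 0.0455
time_s: 17.55
tcp_pos: [0.5408, -0.2294, 0.0658]
eef_rot: [-179.6, -0.9, -130.1]
contact_force: [-6.0, 1.5, 10.8]
gripper_width: 0.0453
```

Contact at z = 0.0658, as predicted. Release, rise, and go for green.

```bash

python3 -m inch '[{"x":0,"y":0,"z":0,"yaw":0},{"x":0,"y":0,"z":0,"yaw":0},{"x":0,"y":0,"z":0,"yaw":0},{"x":0,"y":0,"z":0,"yaw":0},{"x":0,"y":0,"z":0,"yaw":0}]' 1
python3 -m inch '[{"x":0,"y":0,"z":-0.5,"yaw":0},{"x":0,"y":0,"z":-1,"yaw":0},{"x":0,"y":0,"z":-1,"yaw":0},{"x":0,"y":0,"z":-1,"yaw":0},{"x":0,"y":0,"z":-0.8,"yaw":0}]'
python3 -c "
from h import *
go(.563,.201,.17,-172.5)
c=snap('wrist','w4')"
```

```text
time_s: 17.97
tcp_pos: [0.5442, -0.2296, 0.0707]
eef_rot: [-179.2, -0.6, -130.0]
contact_force: [0.0, 0.2, -0.1]
gripper_width: 0.0733
time_s: 18.38
tcp_pos: [0.5411, -0.2272, 0.1768]
eef_rot: [-179.7, -0.9, -130.1]
contact_force: [0.6, 0.3, -0.6]
gripper_width: 0.0873
t 18.38 tcp [ 0.5411 -0.2272  0.1768] [-179.7   -0.9 -130.1] j [ -3.  15. -16.   1. -59. -38.] w 0.0873 F [ 0.6  0.3 -0.6] | go [-13.67  10.36  -0.  ] turn [-0.21 -0.12 10.6 ]
```

View pics/w4.png

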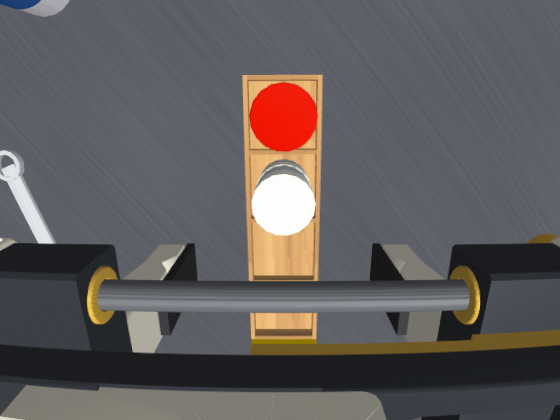

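White sits in its pocket at (283,204), next to red at (283,117). Now green.

```bash

python3 -m inch '[{"x":-0.5,"y":0.38,"z":0,"yaw":0},{"x":-1,"y":0.76,"z":0,"yaw":0},{"x":-1,"y":0.76,"z":0,"yaw":0},{"x":-1,"y":0.76,"z":0,"yaw":0},{"x":-1,"y":0.76,"z":0,"yaw":0}]' >/dev/null
python3 -m inch '[{"x":-1,"y":0.76,"z":0,"yaw":0},{"x":-1,"y":0.76,"z":0,"yaw":0},{"x":-1,"y":0.76,"z":0,"yaw":0},{"x":-1,"y":0.76,"z":0,"yaw":0},{"x":-1,"y":0.76,"z":0,"yaw":0}]' >/dev/null
python3 -m inch '[{"x":-1,"y":0.76,"z":0,"yaw":0},{"x":-1,"y":0.76,"z":0,"yaw":0},{"x":-1,"y":0.76,"z":0,"yaw":0},{"x":-0.8,"y":0.6,"z":0,"yaw":0},{"x":0,"y":0,"z":0,"yaw":1}]' >/dev/null
python3 -m inch '[{"x":0,"y":0,"z":0,"yaw":1},{"x":0,"y":0,"z":0,"yaw":1},{"x":0,"y":0,"z":0,"yaw":1},{"x":0,"y":0,"z":0,"yaw":1},{"x":0,"y":0,"z":0,"yaw":1}]' >/dev/null
python3 -m inch '[{"x":0,"y":0,"z":0,"yaw":1},{"x":0,"y":0,"z":0,"yaw":1},{"x":0,"y":0,"z":0,"yaw":1},{"x":0,"y":0,"z":0,"yaw":1}]'
python3 -c "
from h import *
go(.563,.201,.13,-172.5)"
```

```text
time_s: 20.43
tcp_pos: [0.568, 0.2126, 0.1744]
eef_rot: [-179.0, 0.5, -171.8]
contact_force: [-0.5, 0.2, -0.6]
gripper_width: 0.0876
t 20.43 tcp [0.568  0.2126 0.1744] [-179.     0.5 -171.8] j [  40.   17.  -14.    1.  -59. -122.] w 0.0876 F [-0.5  0.2 -0.6] | go [ 0.28 -0.4   1.78] turn [-0.25  0.14  0.18]
```

```bash

python3 -m inch '[{"x":0.28,"y":-0.4,"z":0.4,"yaw":0.15},{"x":0,"y":0,"z":0.6,"yaw":0},{"x":0,"y":0,"z":0.5,"yaw":0},{"x":0,"y":0,"z":0.2,"yaw":0},{"x":0,"y":0,"z":0,"yaw":0}]'
python3 -c "
from h import *
go(.563,.201,.058,-172.5)"
```

```text
time_s: 20.85
tcp_pos: [0.5637, 0.2013, 0.1308]
eef_rot: [-179.1, 0.7, -172.7]
contact_force: [-0.9, 1.2, 0.1]
gripper_width: 0.0878
t 20.85 tcp [0.5637 0.2013 0.1308] [-179.1    0.7 -172.7] j [  39.   18.  -18.    1.  -53. -123.] w 0.0878 F [-0.9  1.2  0.1] | go [0.07 0.04 2.91] turn [-0.23  0.18 -0.06]
```

```bash

python3 -m inch '[{"x":0.05,"y":0.03,"z":0.8,"yaw":0},{"x":0.05,"y":0,"z":0.8,"yaw":0},{"x":0.02,"y":0,"z":0.8,"yaw":0},{"x":0.02,"y":0,"z":0.4,"yaw":0},{"x":0,"y":0,"z":0.1,"yaw":0}]'
python3 -c "
from h import *
go(.563,.201,.058,-172.5)"
python3 -m inch '[{"x":0,"y":0,"z":0.03,"yaw":0},{"x":0,"y":0,"z":0.03,"yaw":0},{"x":0,"y":0,"z":0.03,"yaw":0},{"x":0,"y":0,"z":0.03,"yaw":0},{"x":0,"y":0,"z":0.03,"yaw":0}]' -1 25
python3 -m inch '[{"x":0,"y":0,"z":0,"yaw":0},{"x":0,"y":0,"z":0,"yaw":0},{"x":0,"y":0,"z":0,"yaw":0},{"x":0,"y":0,"z":0,"yaw":0}]'
python3 -c "
from h import *
go(.563,.201,.058,-172.5)"
```

```text
time_s: 21.27
tcp_pos: [0.5643, 0.2026, 0.0598]
eef_rot: [-179.2, 1.1, -172.6]
contact_force: [-0.9, 0.2, 0.5]
gripper_width: 0.0878
t 21.27 tcp [0.5643 0.2026 0.0598] [-179.2    1.1 -172.6] j [  39.   23.  -23.    2.  -44. -123.] w 0.0878 F [-0.9  0.2  0.5] | go [ 0.06 -0.06  0.07] turn [-0.19  0.27 -0.03]
time_s: 21.68
tcp_pos: [0.5664, 0.2039, 0.059]
eef_rot: [-179.3, 1.3, -172.6]
contact_force: [-0.1, 0.0, -0.5]
gripper_width: 0.0603
time_s: 22.02
tcp_pos: [0.5669, 0.2042, 0.0604]
eef_rot: [-179.4, 1.4, -172.6]
contact_force: [0.1, 1.0, -1.6]
gripper_width: 0.0452
t 22.02 tcp [0.5669 0.2042 0.0604] [-179.4    1.4 -172.6] j [  39.   23.  -23.    2.  -44. -123.] w 0.0452 F [ 0.1  1.  -1.6] | go [ 0.17 -0.1   0.09] turn [-0.16  0.35 -0.02]
```

```bash

python3 -m inch '[{"x":0,"y":0,"z":-0.5,"yaw":0},{"x":0,"y":0,"z":-1,"yaw":0},{"x":0,"y":0,"z":-1,"yaw":0},{"x":0,"y":0,"z":-1,"yaw":0},{"x":0,"y":0,"z":-1,"yaw":-1}]' >/dev/null
python3 -m inch '[{"x":0,"y":0,"z":-0.3,"yaw":-1},{"x":0,"y":0,"z":0,"yaw":-1},{"x":0,"y":0,"z":0,"yaw":-1},{"x":0,"y":0,"z":0,"yaw":-1},{"x":0,"y":0,"z":0,"yaw":-1}]' >/dev/null
python3 -m inch '[{"x":0,"y":0,"z":0,"yaw":-1},{"x":0,"y":0,"z":0,"yaw":-1},{"x":0,"y":0,"z":0,"yaw":-1},{"x":0,"y":0,"z":0,"yaw":-1}]'
python3 -c "
from h import *
go(.5823,-.1806,.175,-130)"
```

```text
time_s: 23.18
tcp_pos: [0.56, 0.2036, 0.1834]
eef_rot: [-178.9, 0.3, -130.9]
contact_force: [0.4, -0.4, -1.1]
gripper_width: 0.046
t 23.18 tcp [0.56   0.2036 0.1834] [-178.9    0.3 -130.9] j [ 39.  15. -15.   1. -59. -81.] w 0.046 F [ 0.4 -0.4 -1.1] | go [ 11.03 -10.73   0.5 ] turn [-0.29  0.06 -0.23]
```

```bash

python3 -m inch '[{"x":0.5,"y":-0.5,"z":0,"yaw":-0.2},{"x":0.95,"y":-0.93,"z":0,"yaw":0},{"x":0.95,"y":-0.93,"z":0,"yaw":0},{"x":0.95,"y":-0.93,"z":0,"yaw":0},{"x":0.95,"y":-0.93,"z":0,"yaw":0}]' >/dev/null
python3 -m inch '[{"x":0.95,"y":-0.93,"z":0,"yaw":0},{"x":0.95,"y":-0.93,"z":0,"yaw":0},{"x":0.95,"y":-0.93,"z":0,"yaw":0},{"x":0.95,"y":-0.93,"z":0,"yaw":0},{"x":0.95,"y":-0.93,"z":0,"yaw":0}]' > /dev/null
python3 -m inch '[{"x":0.95,"y":-0.93,"z":0,"yaw":0},{"x":0.6,"y":-0.55,"z":0,"yaw":0},{"x":0,"y":0,"z":0,"yaw":0}]'
python3 -c "
from h import *
go(.5823,-.1806,.08,-130)"
```

```text
time_s: 24.27
tcp_pos: [0.587, -0.1798, 0.1841]
eef_rot: [-179.1, 0.1, -129.4]
contact_force: [1.3, 0.1, -1.5]
gripper_width: 0.0458
t 24.27 tcp [ 0.587  -0.1798  0.1841] [-1.791e+02  1.000e-01 -1.294e+02] j [  1.  17. -13.   1. -60. -41.] w 0.0458 F [ 1.3  0.1 -1.5] | go [0.15 0.19 4.16] turn [-0.22  0.03  0.14]
```

```bash

python3 -m inch '[{"x":0.15,"y":0.15,"z":0.6,"yaw":0.1},{"x":0,"y":0,"z":1,"yaw":0},{"x":0,"y":0,"z":1,"yaw":0},{"x":0,"y":0,"z":1,"yaw":0},{"x":0,"y":0,"z":0.3,"yaw":0}]'
python3 -c "
from h import *
go(.5823,-.1806,.062,-130)"
```

```text
time_s: 24.68
tcp_pos: [0.5838, -0.1838, 0.0857]
eef_rot: [-178.9, 0.3, -130.2]
contact_force: [-1.2, 0.5, -3.9]
gripper_width: 0.0457
t 24.68 tcp [ 0.5838 -0.1838  0.0857] [-178.9    0.3 -130.2] j [  1.  22. -19.   1. -48. -42.] w 0.0457 F [-1.2  0.5 -3.9] | go [-0.05  0.15  0.95] turn [-0.28  0.08 -0.05]
```

```bash

python3 -m inch '[{"x":-0.07,"y":0.08,"z":0.45,"yaw":0},{"x":0,"y":0,"z":0.4,"yaw":0},{"x":0,"y":0,"z":0,"yaw":0}]'
python3 -m inch '[{"x":0,"y":0,"z":0.07,"yaw":0}]'
python3 -m inch '[{"x":0,"y":0,"z":0.07,"yaw":0}]'
python3 -m inch '[{"x":0,"y":0,"z":0.07,"yaw":0}]'
```

```text
time_s: 24.93
tcp_pos: [0.5825, -0.1806, 0.0618]
eef_rot: [-179.1, 0.2, -130.2]
contact_force: [-1.2, -0.6, -1.2]
gripper_width: 0.0459
time_s: 25.02
tcp_pos: [0.583, -0.1806, 0.0605]
eef_rot: [-179.0, 0.2, -130.1]
contact_force: [-0.0, 0.1, -1.7]
gripper_width: 0.0453
time_s: 25.1
tcp_pos: [0.5832, -0.1807, 0.0601]
eef_rot: [-179.0, 0.1, -130.1]
contact_force: [-5.8, 2.5, 14.0]
gripper_width: 0.0452
time_s: 25.18
tcp_pos: [0.5832, -0.1807, 0.0601]
eef_rot: [-179.0, 0.1, -130.1]
contact_force: [-6.3, 1.9, 12.2]
gripper_width: 0.0459
```

```bash

python3 -m inch '[{"x":0,"y":0,"z":0,"yaw":0},{"x":0,"y":0,"z":0,"yaw":0},{"x":0,"y":0,"z":0,"yaw":0},{"x":0,"y":0,"z":0,"yaw":0},{"x":0,"y":0,"z":0,"yaw":0}]' 1
python3 -m inch '[{"x":0,"y":0,"z":-0.5,"yaw":0},{"x":0,"y":0,"z":-1,"yaw":0},{"x":0,"y":0,"z":-1,"yaw":0},{"x":0,"y":0,"z":-1,"yaw":0},{"x":0,"y":0,"z":-0.8,"yaw":0}]'
python3 -c "
from h import *
go(.6248,.2115,.18,-172.5)
c=snap('wrist','w5')"
```

```text
time_s: 25.6
tcp_pos: [0.5867, -0.1809, 0.0653]
eef_rot: [-178.6, 0.4, -130.0]
contact_force: [-0.0, -0.3, -1.0]
gripper_width: 0.0729
time_s: 26.02
tcp_pos: [0.5811, -0.1797, 0.1711]
eef_rot: [-179.1, 0.0, -130.0]
contact_force: [0.8, 0.9, 1.0]
gripper_width: 0.0875
t 26.02 tcp [ 0.5811 -0.1797  0.1711] [-179.1    0.  -130. ] j [  2.  17. -14.   1. -58. -42.] w 0.0875 F [0.8 0.9 1. ] | go [-13.11   8.72  -0.48] turn [-0.16  0.16 10.62]
```

View pics/w5.png

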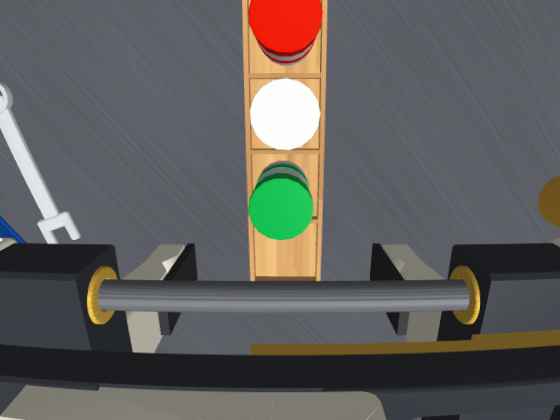

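Red (285,20), white (285,113) and green (281,208) all stand in their pockets. Now blue.

```bash

python3 -m inch '[{"x":-0.5,"y":0.33,"z":0,"yaw":0},{"x":-1,"y":0.67,"z":0,"yaw":0},{"x":-1,"y":0.67,"z":0,"yaw":0},{"x":-1,"y":0.67,"z":0,"yaw":0},{"x":-1,"y":0.67,"z":0,"yaw":0}]' >/dev/null
python3 -m inch '[{"x":-1,"y":0.67,"z":0,"yaw":0},{"x":-1,"y":0.67,"z":0,"yaw":0},{"x":-1,"y":0.67,"z":0,"yaw":0},{"x":-1,"y":0.67,"z":0,"yaw":0},{"x":-1,"y":0.67,"z":0,"yaw":0}]' >/dev/null
python3 -m inch '[{"x":-1,"y":0.67,"z":0,"yaw":0},{"x":-1,"y":0.67,"z":0,"yaw":0},{"x":-0.6,"y":0.4,"z":0,"yaw":0},{"x":0,"y":0,"z":0,"yaw":0},{"x":0,"y":0,"z":0,"yaw":1}]' >/dev/null
python3 -m inch '[{"x":0,"y":0,"z":0,"yaw":1},{"x":0,"y":0,"z":0,"yaw":1},{"x":0,"y":0,"z":0,"yaw":1},{"x":0,"y":0,"z":0,"yaw":1},{"x":0,"y":0,"z":0,"yaw":1}]' >/dev/null
python3 -m inch '[{"x":0,"y":0,"z":0,"yaw":1},{"x":0,"y":0,"z":0,"yaw":1},{"x":0,"y":0,"z":0,"yaw":1},{"x":0,"y":0,"z":0,"yaw":1}]'
python3 -c "
from h import *
go(.6248,.2115,.13,-172.5)"
```

```text
time_s: 28.07
tcp_pos: [0.6263, 0.1935, 0.1735]
eef_rot: [-179.1, 1.4, -172.0]
contact_force: [-0.2, 0.0, 0.1]
gripper_width: 0.0877
t 28.07 tcp [0.6263 0.1935 0.1735] [-179.1    1.4 -172. ] j [  35.   21.   -9.    2.  -60. -118.] w 0.0877 F [-0.2  0.   0.1] | go [0.   0.75 1.73] turn [-0.21  0.34  0.11]
```

```bash

python3 -m inch '[{"x":0,"y":0.7,"z":0.4,"yaw":0.1},{"x":0,"y":0.05,"z":0.5,"yaw":0},{"x":0,"y":0,"z":0.5,"yaw":0},{"x":0,"y":0,"z":0.2,"yaw":0},{"x":0,"y":0,"z":0,"yaw":0}]'
python3 -c "
from h import *
go(.6248,.2115,.058,-172.5)
c=snap('top','t3');lids(c,roi=(120,140,190,220))"
```

```text
time_s: 28.48
tcp_pos: [0.6251, 0.2085, 0.1318]
eef_rot: [-179.2, 1.4, -172.9]
contact_force: [0.1, -0.0, 0.2]
gripper_width: 0.0876
t 28.48 tcp [0.6251 0.2085 0.1318] [-179.2    1.4 -172.9] j [  36.   23.  -11.    2.  -55. -120.] w 0.0876 F [ 0.1 -0.   0.2] | go [0.07 0.16 2.95] turn [-0.21  0.36 -0.1 ]
```

```bash

python3 -m inch '[{"x":0.05,"y":0.12,"z":0.8,"yaw":0},{"x":0.05,"y":0,"z":0.8,"yaw":0},{"x":0.04,"y":0,"z":0.8,"yaw":0},{"x":0.04,"y":0,"z":0.4,"yaw":0},{"x":0,"y":0,"z":0.1,"yaw":0}]'
python3 -c "
from h import *
go(.6248,.2115,.058,-172.5)"
python3 -m inch '[{"x":0.04,"y":0,"z":0.03,"yaw":0},{"x":0.04,"y":0,"z":0.03,"yaw":0},{"x":0.03,"y":0,"z":0.03,"yaw":0},{"x":0.03,"y":0,"z":0.03,"yaw":0},{"x":0.03,"y":0,"z":0.03,"yaw":0}]' -1 25
python3 -m inch '[{"x":0,"y":0,"z":0,"yaw":0},{"x":0,"y":0,"z":0,"yaw":0},{"x":0,"y":0,"z":0,"yaw":0},{"x":0,"y":0,"z":0,"yaw":0}]'
python3 -c "
from h import *
go(.6248,.2115,.058,-172.5)"
```

```text
time_s: 28.95
tcp_pos: [0.6257, 0.2097, 0.0623]
eef_rot: [-179.3, 1.9, -172.9]
contact_force: [-0.3, 0.3, 0.6]
gripper_width: 0.0879
t 28.95 tcp [0.6257 0.2097 0.0623] [-179.3    1.9 -172.9] j [  36.   27.  -15.    2.  -47. -121.] w 0.0879 F [-0.3  0.3  0.6] | go [0.03 0.08 0.17] turn [-0.18  0.47 -0.1 ]
time_s: 29.37
tcp_pos: [0.6233, 0.2095, 0.0618]
eef_rot: [-179.4, 2.1, -172.8]
contact_force: [-0.3, -0.5, -0.4]
gripper_width: 0.0599
time_s: 29.7
tcp_pos: [0.6238, 0.2103, 0.0635]
eef_rot: [-179.5, 2.2, -172.8]
contact_force: [-0.5, -0.1, -2.3]
gripper_width: 0.046
t 29.7 tcp [0.6238 0.2103 0.0635] [-179.5    2.2 -172.8] j [  36.   26.  -16.    2.  -46. -121.] w 0.046 F [-0.5 -0.1 -2.3] | go [-0.04  0.05  0.22] turn [-0.14  0.56 -0.09]
```

```bash

python3 -m inch '[{"x":0,"y":0,"z":-0.5,"yaw":0},{"x":0,"y":0,"z":-1,"yaw":0},{"x":0,"y":0,"z":-1,"yaw":0},{"x":0,"y":0,"z":-1,"yaw":0},{"x":0,"y":0,"z":-1,"yaw":-1}]' >/dev/null
python3 -m inch '[{"x":0,"y":0,"z":-0.5,"yaw":-1},{"x":0,"y":0,"z":0,"yaw":-1},{"x":0,"y":0,"z":0,"yaw":-1},{"x":0,"y":0,"z":0,"yaw":-1},{"x":0,"y":0,"z":0,"yaw":-1}]' >/dev/null
python3 -m inch '[{"x":0,"y":0,"z":0,"yaw":-1},{"x":0,"y":0,"z":0,"yaw":-1},{"x":0,"y":0,"z":0,"yaw":-1},{"x":0,"y":0,"z":0,"yaw":-1}]'
python3 -c "
from h import *
go(.6205,-.135,.19,-130)"
```

```text
time_s: 30.87
tcp_pos: [0.6159, 0.2088, 0.1921]
eef_rot: [-178.3, 0.9, -131.1]
contact_force: [-0.6, -0.8, -2.0]
gripper_width: 0.0458
t 30.87 tcp [0.6159 0.2088 0.1921] [-178.3    0.9 -131.1] j [ 37.  19.  -8.   2. -61. -79.] w 0.0458 F [-0.6 -0.8 -2. ] | go [10.23 -9.19  0.2 ] turn [-0.43  0.21 -0.29]
```

```bash

python3 -m inch '[{"x":0.5,"y":-0.45,"z":0,"yaw":-0.2},{"x":0.95,"y":-0.86,"z":0,"yaw":0},{"x":0.95,"y":-0.86,"z":0,"yaw":0},{"x":0.95,"y":-0.86,"z":0,"yaw":0},{"x":0.95,"y":-0.86,"z":0,"yaw":0}]' >/dev/null
python3 -m inch '[{"x":0.95,"y":-0.86,"z":0,"yaw":0},{"x":0.95,"y":-0.86,"z":0,"yaw":0},{"x":0.95,"y":-0.86,"z":0,"yaw":0},{"x":0.95,"y":-0.86,"z":0,"yaw":0},{"x":0.95,"y":-0.86,"z":0,"yaw":0}]' > /dev/null
python3 -m inch '[{"x":0.6,"y":-0.5,"z":0,"yaw":0},{"x":0,"y":0,"z":0,"yaw":0},{"x":0,"y":0,"z":0,"yaw":0}]'
python3 -c "
from h import *
go(.6205,-.135,.085,-130)"
```

```text
time_s: 31.95
tcp_pos: [0.6243, -0.1296, 0.1919]
eef_rot: [-178.5, 0.6, -129.8]
contact_force: [0.1, 0.7, -1.3]
gripper_width: 0.0457
t 31.95 tcp [ 0.6243 -0.1296  0.1919] [-178.5    0.6 -129.8] j [  6.  18. -10.   1. -61. -46.] w 0.0457 F [ 0.1  0.7 -1.3] | go [0.3  0.09 4.27] turn [-0.37  0.15  0.04]
```

```bash

python3 -m inch '[{"x":0.25,"y":0.05,"z":0.6,"yaw":0.1},{"x":0,"y":0,"z":1,"yaw":0},{"x":0,"y":0,"z":1,"yaw":0},{"x":0,"y":0,"z":1,"yaw":0},{"x":0,"y":0,"z":0.4,"yaw":0}]'
python3 -c "
from h import *
go(.6205,-.135,.065,-130)"
```

```text
time_s: 32.37
tcp_pos: [0.6246, -0.1324, 0.0928]
eef_rot: [-178.2, 0.9, -130.2]
contact_force: [-0.5, 0.2, -2.2]
gripper_width: 0.0457
t 32.37 tcp [ 0.6246 -0.1324  0.0928] [-178.2    0.9 -130.2] j [  6.  23. -16.   1. -49. -47.] w 0.0457 F [-0.5  0.2 -2.2] | go [0.2  0.09 1.11] turn [-0.46  0.23 -0.05]
```

```bash

python3 -m inch '[{"x":0.2,"y":0.05,"z":0.1,"yaw":0},{"x":0.03,"y":0,"z":0.45,"yaw":0},{"x":0.03,"y":0,"z":0.35,"yaw":0},{"x":0,"y":0,"z":0,"yaw":0}]'
python3 -c "
from h import *
go(.6205,-.135,.065,-130)"
```

```text
time_s: 32.7
tcp_pos: [0.6195, -0.135, 0.0678]
eef_rot: [-178.3, 0.8, -130.0]
contact_force: [0.2, -0.5, -2.0]
gripper_width: 0.0457
t 32.7 tcp [ 0.6195 -0.135   0.0678] [-178.3    0.8 -130. ] j [  6.  24. -18.   1. -46. -46.] w 0.0457 F [ 0.2 -0.5 -2. ] | go [-0.02 -0.03  0.12] turn [-0.44  0.21 -0.01]
```

```bash

python3 -m inch '[{"x":0,"y":0,"z":0.1,"yaw":0}]'
python3 -m inch '[{"x":0,"y":0,"z":0.08,"yaw":0}]'
python3 -m inch '[{"x":0,"y":0,"z":0.07,"yaw":0}]'
python3 -m inch '[{"x":0,"y":0,"z":0.06,"yaw":0}]'
```

```text
time_s: 32.78
tcp_pos: [0.6203, -0.135, 0.0661]
eef_rot: [-178.2, 0.9, -130.0]
contact_force: [0.1, 0.4, -1.3]
gripper_width: 0.046
time_s: 32.87
tcp_pos: [0.6207, -0.1349, 0.0644]
eef_rot: [-178.2, 0.9, -130.0]
contact_force: [0.7, 0.3, -2.5]
gripper_width: 0.0458
time_s: 32.95
tcp_pos: [0.6213, -0.1349, 0.0632]
eef_rot: [-178.1, 0.9, -130.0]
contact_force: [0.8, -0.3, -1.1]
gripper_width: 0.0462
time_s: 33.03
tcp_pos: [0.6214, -0.1353, 0.0628]
eef_rot: [-178.1, 0.9, -129.9]
contact_force: [-7.2, -0.4, 15.1]
gripper_width: 0.046
```

Contact. Release, rise, back off, and check.

```bash

python3 -m inch '[{"x":0,"y":0,"z":0,"yaw":0},{"x":0,"y":0,"z":0,"yaw":0},{"x":0,"y":0,"z":0,"yaw":0},{"x":0,"y":0,"z":0,"yaw":0},{"x":0,"y":0,"z":0,"yaw":0}]' 1
python3 -m inch '[{"x":0,"y":0,"z":-0.5,"yaw":0},{"x":0,"y":0,"z":-1,"yaw":0},{"x":0,"y":0,"z":-1,"yaw":0},{"x":0,"y":0,"z":-1,"yaw":0},{"x":0,"y":0,"z":-1,"yaw":0}]'
python3 -m inch '[{"x":-0.5,"y":0.4,"z":-0.5,"yaw":0},{"x":-1,"y":0.7,"z":-0.5,"yaw":0},{"x":-1,"y":0.7,"z":0,"yaw":0},{"x":-1,"y":0.7,"z":0,"yaw":0},{"x":-1,"y":0.7,"z":0,"yaw":0}]' 
python3 -c "
from h import *
c=snap('scene','s4');c=snap('top','t4');lids(c,roi=(310,150,480,310))
for s,n in((-96,'red'),(-32,'white'),(32,'green'),(96,'blue')): print(n,np.array([.5591,-.2079])+s/1000*np.array([np.cos(np.radians(50)),np.sin(np.radians(50))]))
a=cv2.imread('pics/t4.png')[140:320,290:490];b=cv2.imread('pics/s4.png')[190:300,80:280]
a=cv2.resize(a,None,fx=2,fy=2);b=cv2.resize(b,None,fx=2,fy=2);b=cv2.copyMakeBorder(b,0,a.shape[0]-b.shape[0],0,0,0);cv2.imwrite('pics/c4.png',np.hstack([a,b]))"
```

```text
time_s: 33.45
tcp_pos: [0.6232, -0.1355, 0.0653]
eef_rot: [-177.9, 1.1, -129.9]
contact_force: [0.5, -0.4, -0.0]
gripper_width: 0.0736
time_s: 33.87
tcp_pos: [0.6147, -0.1343, 0.1742]
eef_rot: [-178.4, 0.6, -130.0]
contact_force: [0.7, 0.5, 0.4]
gripper_width: 0.0879
time_s: 34.28
tcp_pos: [0.6283, 0.0028, 0.2085]
eef_rot: [-177.9, 1.1, -130.4]
contact_force: [0.5, 0.1, -0.8]
gripper_width: 0.0875
red [452. 269.] lid 0.4979 -0.2781 0.0219 as tab [ 0.4964 -0.3039]
green [396. 217.] lid 0.5821 -0.1841 0.0211 as tab [ 0.5886 -0.2012]
blue [365. 192.] lid 0.6217 -0.1341 0.0229 as tab [ 0.6319 -0.146 ]
red [ 0.49739239 -0.28144027]
white [ 0.5385308  -0.23241342]
green [ 0.5796692  -0.18338658]
blue [ 0.62080761 -0.13435973]
```

View pics/c4.png

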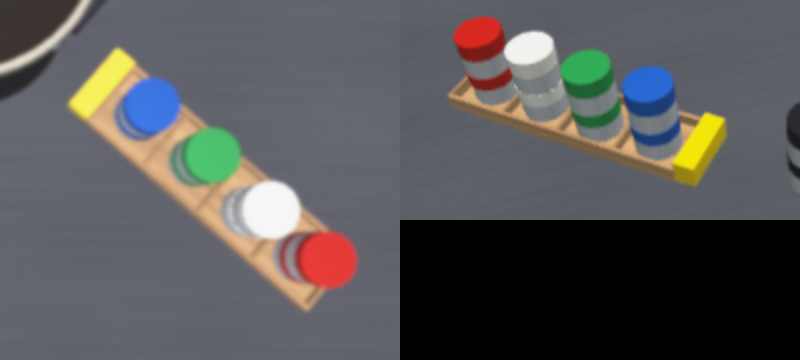

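In both views the order from the wooden rack's block is blue, green, white, red. All four stand upright, within about 3.5 mm of the pocket centres where I could measure. I hand in.

```bash

python3 -m inch '[{"x":0,"y":0,"z":0,"yaw":0},{"x":0,"y":0,"z":0,"yaw":0},{"x":0,"y":0,"z":0,"yaw":0}]'
python3 -c "
from plant import r
print(r.close_job())"
```

```text
time_s: 34.63
tcp_pos: [0.6284, 0.0061, 0.2077]
eef_rot: [-178.0, 1.1, -130.1]
contact_force: [0.2, -0.6, -0.1]
gripper_width: 0.0877
the job is handed in; nothing more can be done
None
```

All four tins are in the wooden rack in reverse order. Counting from its yellow block they run blue, green, white, red. I handed the job in at about 34.6 s, with the gripper open and clear.

- **Placing:** I lowered each tin until the force reading showed it touching the pocket floor (peaks of about 14–17 N), then let go.
- **Final check:** the top and scene pictures show all four upright in their pockets. In the top view the red, green and blue lids measured within about 3.5 mm of their pocket centres. I checked white's position by eye only.
- **Disagreements:** the wrist and top cameras disagreed by 1–2.5 mm on positions, so I aimed for the wooden rack between the two. The tool drifted up to about 2.6° off vertical because the rows have no tilt control, but the tins still stood flat. The first move call was refused because its rows were incomplete; nothing moved.

The pink tins and the black-lid tin were never touched.

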